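Clamp a jar in the ratchet jar holder

ROBOT

A 6-joint arm with a two-finger parallel gripper is mounted at the origin on a cart in front of the work surface, level with it; the furniture and walls round the work are solid. World frame = base frame: x ahead of the robot, y to its left, z up, the work surface at z = 0. Lengths are in mm, angles in rad, forces in N, time in s.
With the tool pointing down it reaches from about 275 to 750 mm from the base axis. Payload 10.2 kg.
Tool frame: the origin (TCP) lies midway between the tips of the shut fingers; the grasp point (between the pads) lies 19 mm behind it; z points along the fingers, y is the line along which they close (so a half turn about z gives the same grasp; the last joint's range is limited). The gripper opens to 85 mm and grips with 20 to 120 N. Pads are 22 mm wide; open, the fingers measure 114 mm over their backs; the gripper's body (76 mm by 85 mm) begins 54 mm behind the grasp point. The pads swing forward as they close: fully open they stand 13 mm farther back than shut.
Start: joints at [-1.522, 0.313, 1.498, -0, 1.331, -0.223], TCP at [140.931, -505.737, 231.294] pointing down, gripper open.
Joint ranges: [-2.94, 2.94], [-0.97, 2.17], [0.19, 2.56], [-1.23, 4.37], [0.02, 3.11], [-2.88, 2.88]. Speed limits (rad/s): [2.39, 2.39, 3.01, 3.14, 3.14, 3.14].

INTERFACE

Orientations are given as a unit quaternion [w, x, y, z].
In Python, from rig import ctrl gives the robot as it stands.
- The arm moves only by the tool send_rows, never from a script. Its argument "targets" is a list of rows, each a list of 7 numbers: the closure, from -1 (fully open) to 1 (shut), so that 0 is half open, then the shift along the tool's x, y, z in m, then the turn, a rotation vector about the tool's x, y, z in rad. In form: [[claw, dx, dy, dz, ax, ay, az], ...]. A call has exactly 10 rows; each row shifts and turns the commanded pose from where the row before left it, along the tool's axes as they then stand; what a row does not reach is not made up. A row lasts 1/8 s, in which the tool goes at most 62.5 mm and 10.7 degrees, less where a joint would pass 70% of its speed; a pose out of reach is approached as far as the arm can. A call with a gripper value outside its range is refused whole. The fingers move at their own pace and stop on an object; "squeeze" is the grip in N (left out, the last holds). Time passes only in rows, so rows that do not move let the fingers close, or fill a call up. It gives the time, the measured TCP pose, the force, the opening and the grip force at its end, in the units of the state.
- ctrl.sense(): the state, without advancing time (a new reading comes with each control period).
- ctrl.capture(name): name is "side" or "top" or "wrist"; returns a dict with "img" (420x560x3 uint8, red, green, blue), "camera_matrix" (3x3 intrinsics, pixels), "R" (3x3) and "t" (3): a world point X has camera coordinates R X + t. Camera axes: x right, y down, z forward; pixel columns grow to the right and rows downward; lengths in mm; the calibration is good to about 2 mm. A picture is of the moment at which its call begins. There is no depth.
- ctrl.finish_job(): hands the job in; it is judged then, once.
Trained networks look in a picture, given as the dict that the camera call returned (one of the last four; its "shot" number tells which), for a name from the list of things; names that differ only in an ending like _2 or _b are one class to them, and where a whole thing is asked for, a point or a joint stands for the part that bears it (a point fixed in the world has none). Each returns a list of dicts, best first, with "score" (0 to 1); they miss things now and then, are a little off and sometimes report something else, mostly with a low value. They report only what shows in the picture. A call takes as long as a camera call. They do not tell look-alikes from the thing itself.
- ctrl.boxes_of(query, picture): "extent" ([left, top, width, height] in pixels, round what is visible of it).
- ctrl.landmark_of(query, picture): "point" ([column, row] in pixels: a listed point, or the origin of a listed thing).
The state is a dict: "time_s": time; "joints": joint angles; "dq": joint speeds; "tau": joint torques, N m; "eef_pos": TCP position; "ee_rot": TCP orientation; "force": force on the tool from outside, world axes, zero at the start; "wrist_torque": the same for the moment, N m; "grip_width": opening from 0.0 (shut) to 1.0 (fully open); "grip_force": force on a finger pad.
Only numpy, scipy, OpenCV 4.12 (cv2) and the standard library are available. Lean on these libraries where they do the work, as an engineer would, in place of code of your own. Each camera call takes 0.05 s, during which the arm holds its last target. There are 200 camera calls.

TASK

Clamp the thick jar in the sloping jar holder so that its lid can be unscrewed with one hand. The ratchet stops the sliding jaw from opening, so first flip the pawl lever over to its released side and draw the jaw right back; then set the jar, lid end up, fully down in the leaning cradle, push the jaw up until the jar is held snug between both jaws, and flip the pawl back into the teeth. Leave the slim jar, the tin and the cup where they stand.

Things in the scene. Friction and masses are not known exactly. Their poses are not given: they have to be found in the camera images.
- clamp: Jar holder fixed to the worktop: wooden board 240 x 132 x 14 mm (x -122 to 118, y -80 to 52) with a sloping wooden cradle, a fixed and a sliding steel jaw, a toothed bar and a pawl. Origin on the worktop under the board; z up, x the direction in which the sliding jaw closes, y horizontal to the left of x. Offsets in all entries are mm in this frame. Bar, pawl and jaw post lie over y = -58.
- cradle (a point): Inner corner of the cradle (y 6, z 18), at mid length. The cradle is an L-shaped trough along x, from x = -5 to 103: a ledge 44 mm wide for the jar's bottom and a bed 57 mm high for its side. A jar in it leans 30 degrees from upright with the lid towards +y: its axis, bottom to lid, is (0, 0.5, 0.866). The jaws reach at most 49 mm up along the jar, so its upper half is free.
- jar_seat (a point): Where the centre (half-way up) of the thick jar lies when it is fully down in the cradle and touches the fixed jaw, whose rubber face is at x = 95: x 71, y 9.5, z 72. Fixed to the holder, axes as the holder's.
- jaw (a joint): Sliding jaw, in m: its rubber face lies at x = 70 mm minus this. 0 = furthest closed (faces 25 mm apart), 0.060 = right back (85 mm apart); about 0.023 when both faces touch the 48 mm jar. About 3 N of friction; stays where left. With the pawl down it can be pushed closed, clicking over teeth 10 mm apart, but moves back only as far as the next tooth.
- jaw_post (a point): Point on the axis of the upright wooden post on the sliding jaw's carriage, 88 mm above the worktop. The post is 16 mm thick from 65 to 99 mm height, with a 21 mm head from there to 105 mm; it stands on a 34 x 15 mm steel block, 24 mm behind the jaw's face (towards -x), at y = -58.
- pawl (a joint): Angle of the pawl in rad about its pin, which lies along y at x -70, y -58, z 43. 0 to about 0.25: nose down in or on the teeth, lever leaning 35 degrees to +x; 1.2: flipped over, released, lever leaning 34 degrees to -x. It falls by its own weight (under 1 N at the knob) to whichever side of upright (0.61) it leans.
- pawl_knob (a point): Centre of the 16 mm ball knob on the end of the pawl's lever, a dark rod 8 mm thick; 55 mm from the pin, so 88 mm high when engaged, 98 mm when upright, 89 mm when released. Can be pushed over with closed fingertips, on the rod or the knob.
- jar_mid (a point): The thick jar: glass spice jar, 48 mm across, 97 mm high, 0.09 to 0.18 kg, with a broad flat lid 46 mm across on its top 13 mm (the lid does not turn here). It first stands on the worktop. The point is its centre, half-way up; its z axis runs from bottom to lid.
- slim_jar_mid (a point): The slim jar, 41 mm across and 102 mm high, not to be disturbed. Its centre, half-way up.
- tin_mid (a point): Food tin, 57 mm across and 72 mm high, not to be disturbed: the one nearer the holder (another stands by the wall). Its centre.
- cup_mid (a point): Small white cup with a handle, 59 x 83 x 55 mm, not to be disturbed. Half-way up, within the cup.
Things that resemble listed ones, but are neither listed nor needed, are in the scene too. What is shaped like the part that bears jar_mid but purple is not meant.

How it is judged:
By the outcome, as a careful person would: the job done as asked, in the order asked, and still so for the second after the job is handed in, with the robot touching nothing.
It also fails if it takes over 72 s, if anything falls off the work surface, if the arm or the gripper's body presses on something with over 40 N, if the wrist force passes 120 N, or if a joint passes its speed limit or range.

## Working session

There is one attempt and no reset: what is moved stays moved. The work goes in short steps, Python scripts to look and compute and a tool call to move; the robot and the scene stay as the last step left them, time stands still between calls to the robot, and variables do not carry over. Pictures are saved under pics/ and viewed, at most 10 in all, crops included, and the job is handed in when it is done.

Besides the shell and the picture viewer there is one more tool, called after ">>>" by a JSON object that holds its "method" and its "body", one argument or row to a line. send_rows: Moves the arm, as the interface text tells. Its arguments: {"type":"object","properties":{"targets":{"type":"array"},"squeeze":{"type":"number"}},"required":["targets"]}

```bash
mkdir -p pics; ls
cat > h.py <<'E'
import numpy as np,cv2
from rig import ctrl
from scipy.spatial.transform import Rotation as Ro
def ray(p,uv):
    d=np.linalg.solve(np.array(p["camera_matrix"]),[uv[0],uv[1],1]);R=np.array(p["R"]);t=np.array(p["t"]).ravel()
    return -R.T@t,R.T@d
def onz(p,uv,z):
    c,d=ray(p,uv);return c+d*(z-c[2])/d[2]
def tri(*a):
    A=np.zeros((3,3));b=np.zeros(3)
    for p,uv in a:
        c,d=ray(p,uv);d=d/np.linalg.norm(d);M=np.eye(3)-np.outer(d,d);A+=M;b+=M@c
    X=np.linalg.solve(A,b)
    return X,[np.linalg.norm(np.cross(X-ray(p,uv)[0],ray(p,uv)[1]/np.linalg.norm(ray(p,uv)[1]))) for p,uv in a]
def proj(p,X):
    x=np.array(p["camera_matrix"])@(np.array(p["R"])@X+np.array(p["t"]).ravel());return x[:2]/x[2]
def save(p,n):cv2.imwrite("pics/"+n+".png",p["img"][:,:,::-1])
E
python3 - <<'E'
from h import *
np.set_printoptions(precision=1,suppress=True)
P={n:ctrl.capture(n) for n in("side","top","wrist")}
for n,p in P.items(): save(p,n+"0")
a=np.vstack([np.hstack([P["side"]["img"]])])
for q in["clamp","cradle","jar_seat","jaw_post","pawl_knob","jar_mid","slim_jar_mid","tin_mid","cup_mid"]:
    for n,p in P.items():
        print(q,n,[(np.round(r["point"]).astype(int).tolist(),round(r["score"],2)) for r in ctrl.landmark_of(q,p)][:4])
for n,p in P.items(): print(n,ray(p,(280,210)))
print(ctrl.sense())
E
```

```text
pics
clamp side [([277, 286], 0.8), ([248, 251], 0.23)]
clamp top [([200, 240], 0.83)]
clamp wrist []
cradle side [([271, 289], 0.69)]
cradle top [([175, 237], 0.66)]
cradle wrist []
jar_seat side [([261, 273], 0.64)]
jar_seat top [([166, 237], 0.62)]
jar_seat wrist []
jaw_post side [([245, 249], 0.96)]
jaw_post top [([183, 215], 0.93), ([331, 204], 0.56)]
jaw_post wrist []
pawl_knob side [([266, 236], 0.47)]
pawl_knob top [([211, 217], 0.47)]
pawl_knob wrist []
jar_mid side [([293, 209], 0.87), ([327, 213], 0.78)]
jar_mid top [([328, 238], 0.87), ([333, 206], 0.67)]
jar_mid wrist []
slim_jar_mid side [([360, 204], 0.91), ([262, 272], 0.45)]
slim_jar_mid top [([355, 266], 0.68)]
slim_jar_mid wrist []
tin_mid side [([280, 288], 0.63), ([251, 218], 0.56)]
tin_mid top [([295, 154], 0.4)]
tin_mid wrist []
cup_mid side [([329, 192], 0.71)]
cup_mid top [([410, 212], 0.65)]
cup_mid wrist []
side (array([144.3, 799.5, 535.6]), array([ 0.4, -0.8, -0.4]))
top (array([ 455.8, -150.8, 1304.7]), array([ 0.1,  0. , -1. ]))
wrist (array([ 207.8, -487.7,  373.6]), array([-0.3, -0.1, -1. ]))
{'time_s': 1.5, 'joints': array([-1.5,  0.3,  1.5, -0. ,  1.3, -0.2]), 'dq': array([ 0.,  0., -0., -0.,  0., -0.]), 'tau': array([  0. , -41.2, -26. ,  -0. ,   0. ,  -0. ]), 'eef_pos': array([ 140.9, -505.7,  231.3]), 'ee_rot': array([-0. ,  1. ,  0.1,  0. ]), 'force': array([ 0.2,  0. , -0. ]), 'wrist_torque': array([ 0. , -0. ,  0.1]), 'grip_force': 0.0, 'grip_width': 1.0052239583673983}
```

View pics/side0.png

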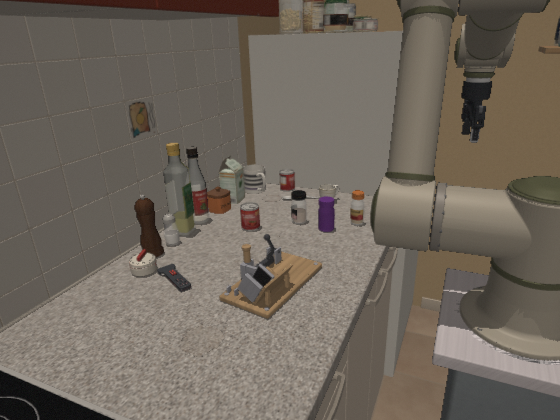

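View pics/top0.png

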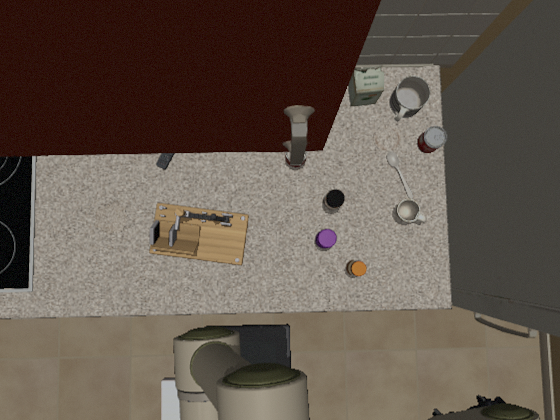

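Run:
```python
from h import *
np.set_printoptions(precision=1,suppress=True)
s=ctrl.capture("side");t=ctrl.capture("top")
import pickle;pickle.dump((s,t),open("p0.pkl","wb"))
for q,a,b in[("clamp",(277,286),(200,240)),("cradle",(271,289),(175,237)),("post",(245,249),(183,215)),("knob",(266,236),(211,217)),("jar",(293,209),(333,206)),("slim",(360,204),(355,266)),("tin",(251,218),(295,154)),("cup",(329,192),(410,212)),("seat",(261,273),(166,237))]:
    X,e=tri((s,a),(t,b));print(q,X,e[0])
for c in[(157,203),(249,213),(242,264),(150,252)]: print("corner",onz(t,c,14))
print("lid",onz(t,(335,199),97),"purple",onz(t,(327,239),97),"slim lid",onz(t,(357,268),102))
A=cv2.resize(s["img"][165:320,185:385],None,fx=2,fy=2,interpolation=3)[:,:,::-1]
B=cv2.resize(t["img"][185:285,140:380],None,fx=1.667,fy=1.667*1.5,interpolation=3)[:,:,::-1]
B=cv2.resize(t["img"][185:285,140:380],None,fx=3.3,fy=3.3,interpolation=3)[:,:,::-1]
A=cv2.resize(s["img"][180:315,215:375],None,fx=2,fy=2,interpolation=3)[:,:,::-1]
C=np.zeros((600,800,3),np.uint8);C[:330,:792]=B[:330,:792];C[330:600,:320]=A
C[330:560,330:790]=cv2.resize(s["img"][233:308,220:330],(460,230),interpolation=3)[:,:,::-1]
cv2.imwrite("pics/crop1.png",C)
```

```text
clamp [503.2  60.5  -4.6] 4.154393719317845
cradle [502.1 115.6  22.5] 5.698904266674369
post [563.3  86.9  94.8] 7.0486686117905375
knob [551.8  16.5  97.1] 1.1767330819263218
jar [ 591.4 -278.1   44.2] 15.618941048414616
slim [ 419.8 -333.4   63.7] 6.371234066692597
tin [ 712.1 -192.2   32.2] 2.0850696098348815
cup [ 558.8 -480.9   33. ] 0.1327445327343767
seat [507.7 130.8  70.2] 2.057625861745678
corner [596. 166.  14.]
corner [565.7 -70.2  14. ]
corner [435.6 -50.7  14. ]
corner [470.7 183.2  14. ]
lid [ 588.7 -283.7   97. ] purple [ 492.5 -261.7   97. ] slim lid [ 422.1 -330.8  102. ]
```

View pics/crop1.png

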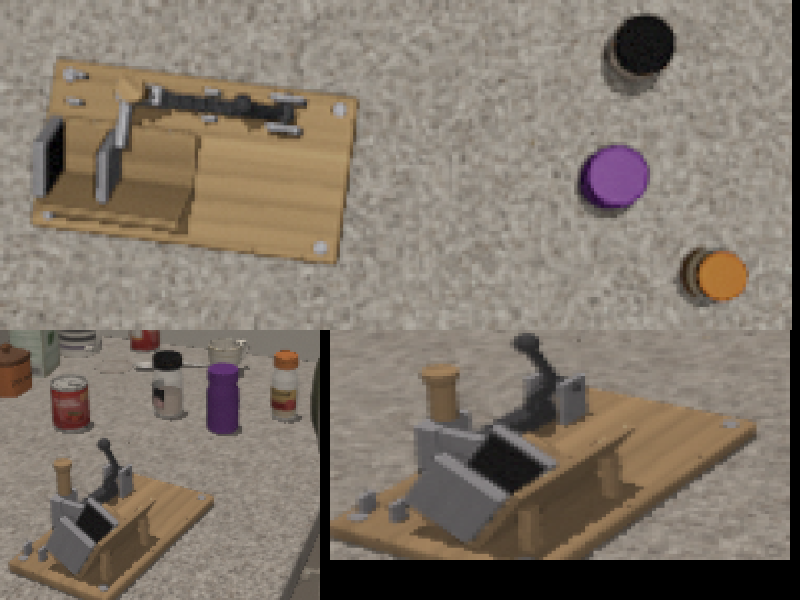

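```bash
cat >> h.py <<'E'
O=np.array([503.4,61,0.]);YAW=np.radians(82.)
def W(x,y,z): 
    c,s=np.cos(YAW),np.sin(YAW);return O+[c*x-s*y,s*x+c*y,z]
def CL(X):
    d=np.array(X)-O;c,s=np.cos(YAW),np.sin(YAW);return np.array([c*d[0]+s*d[1],-s*d[0]+c*d[1],d[2]])
def RT():
    q=ctrl.sense()["ee_rot"];return Ro.from_quat([q[1],q[2],q[3],q[0]])
def RC(lean=0):
    "tool y=-clamp x, tool z down, leaning (deg) to clamp -y"
    a=np.radians(lean);z=np.array([0,-np.sin(a),-np.cos(a)]);y=np.array([-1.,0,0]);x=np.cross(y,z)
    return Ro.from_euler("z",YAW)*Ro.from_matrix(np.array([x,y,z]).T)
def go(X,R=None):
    s=ctrl.sense();T=RT();R=R or T
    print("turn",np.round((T.inv()*R).as_rotvec(),4),"shift after turn mm",np.round(R.inv().apply(np.array(X)-s["eef_pos"]),1),"shift before",np.round(T.inv().apply(np.array(X)-s["eef_pos"]),1),"t",round(s["time_s"],2))
E
python3 - <<'E'
from h import *
np.set_printoptions(precision=2,suppress=True)
import pickle;s,t=pickle.load(open("p0.pkl","rb"))
for c in[(150,155),(330,151)]:
    for z in(300,400,500,600): print(z,onz(t,c,z))
c,d=ray(s,(230,12))
for x in(600,650,700): print(x,c+d*(x-c[0])/d[0])
go((540,40,240),RC()); print(RC().as_matrix())
E
```

```text
300 [662.71 110.34 300.  ]
400 [642.11  84.35 400.  ]
500 [621.52  58.36 500.  ]
600 [600.92  32.37 600.  ]
300 [ 664.6  -253.97  300.  ]
400 [ 643.82 -243.7   400.  ]
500 [ 623.04 -233.43  500.  ]
600 [ 602.25 -223.16  600.  ]
600 [600.    29.19 580.37]
650 [650.   -55.33 585.28]
700 [ 700.   -139.84  590.19]
turn [ 0.   -0.    0.41] shift after turn mm [ 319.2 -596.    -8.7] shift before [ 530.9 -418.6   -8.7] t 1.6
[[ 0.99 -0.14  0.  ]
 [-0.14 -0.99 -0.  ]
 [ 0.    0.   -1.  ]]
```

>>> {"method": "send_rows", "body": {
  "targets": [
    [1,0.038,-0.03,0,0,0,0],
    [1,0.038,-0.03,0,0,0,0],
    [1,0.038,-0.03,0,0,0,0],
    [1,0.038,-0.03,0,0,0,0],
    [1,0.038,-0.03,0,0,0,0],
    [1,0.038,-0.03,0,0,0,0],
    [1,0.038,-0.03,0,0,0,0],
    [1,0.038,-0.03,0,0,0,0],
    [1,0.038,-0.03,0,0,0,0],
    [1,0.038,-0.03,0,0,0,0]
  ]
}}

```text
time_s: 2.85
eef_pos: [427.3, -113.3, 231.5]
ee_rot: [0.0, 0.991, 0.136, 0.0]
force: [-0.1, 0.2, -0.5]
grip_width: 0.002
grip_force: 0.0
```

>>> {"method": "send_rows", "body": {
  "targets": [
    [1,0.038,-0.03,0,0,0,0],
    [1,0.038,-0.03,0,0,0,0],
    [1,0.038,-0.03,0,0,0,0],
    [1,0.038,-0.03,0,0,0,0],
    [1,0,0,0,0,0,0.1],
    [1,0,0,0,0,0,0.1],
    [1,0,0,0,0,0,0.1],
    [1,0,0,0,0,0,0.1],
    [1,0,0,0,0,0,0.01],
    [1,0,0,0,0,0,0]
  ]
}}

```text
time_s: 4.1
eef_pos: [540.6, 41.7, 231.3]
ee_rot: [0.0, 0.998, -0.068, 0.0]
force: [-0.4, 0.1, 0.3]
grip_width: 0.004
grip_force: 0.0
```

Run:
```python
from h import *
np.set_printoptions(precision=1,suppress=True)
p=ctrl.capture("wrist");save(p,"w1")
for q,z in[("clamp",0),("cradle",18),("jar_seat",72),("jaw_post",88),("pawl_knob",88)]:
    for r in ctrl.landmark_of(q,p)[:2]: X=onz(p,r["point"],z);print(q,np.round(r["point"]),round(r["score"],2),X,CL(X))
print("expected knob",proj(p,W(-38.4,-58,88)),"corners",[proj(p,W(x,y,14)) for x,y in((-122,-80),(-122,52),(118,52),(118,-80))])
s=ctrl.sense();print(s["eef_pos"],s["force"],s["grip_width"],s["joints"])
go(W(-5,-58,140),RC())
```

```text
clamp [265. 218.] 0.63 [498.7  64.1   0. ] [2.4 5.1 0. ]
clamp [308. 182.] 0.34 [535.8   7.    0. ] [-49.  -39.6   0. ]
cradle [222. 224.] 0.91 [504.1 114.2  18. ] [52.7  6.7 18. ]
jar_seat [192. 243.] 0.88 [503.4 136.3  72. ] [74.6 10.5 72. ]
jaw_post [222. 181.] 0.68 [565.2  90.9  88. ] [ 38.2 -57.   88. ]
pawl_knob [310. 183.] 0.81 [552.2  11.2  88. ] [-42.5 -55.3  88. ]
expected knob [305.5 180.2] corners [array([375.4, 149.3]), array([366.2, 258.1]), array([171.5, 257.4]), array([161. , 148.5])]
[540.6  41.7 231.3] [-0.8 -0.3 -1.1] -0.0016189628736646099 [-0.1  0.4  1.4 -0.   1.3  1.6]
turn [0. 0. 0.] shift after turn mm [18.4 -9.  91.3] shift before [18.4 -8.9 91.3] t 4.4
```

View pics/w1.png

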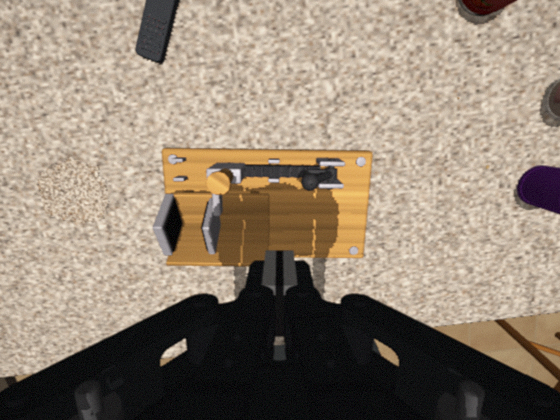

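>>> {"method": "send_rows", "body": {
  "targets": [
    [1,0.009,-0.0045,0.03,0,0,0],
    [1,0.009,-0.0045,0.03,0,0,0],
    [1,0,0,0.03,0,0,0],
    [1,0,0,0.03,0,0,0],
    [1,0,0,0.028,0,0,0],
    [1,0,0.012,0,0,0,0],
    [1,0,0.012,0,0,0,0],
    [1,0,0.012,0,0,0,0],
    [1,0,0.012,0,0,0,0],
    [1,0,0.012,0,0,0,0]
  ]
}}

```text
time_s: 5.65
eef_pos: [551.4, -12.4, 83.6]
ee_rot: [0.0, 0.998, -0.069, 0.0]
force: [0.1, 0.1, 0.1]
grip_width: 0.003
grip_force: 0.0
```

>>> {"method": "send_rows", "body": {
  "targets": [
    [1,0,0.01,0,0,0,0],
    [1,0,0.005,0,0,0,0],
    [1,0,0,0,0,0,0],
    [1,0,0,-0.03,0,0,0],
    [1,0,-0.01,-0.04,0,0,0],
    [1,-0.015,-0.02,-0.04,0,0,0],
    [0.1,-0.015,-0.04,-0.03,0,0,0],
    [0.1,-0.015,-0.04,0,0,0,0],
    [0.1,0,0,0,0,0,0],
    [0.1,0,0,0,0,0,0]
  ]
}}

```text
time_s: 6.9
eef_pos: [520.0, 88.6, 223.1]
ee_rot: [0.0, 0.998, -0.069, -0.0]
force: [0.1, -0.4, -0.9]
grip_width: 0.45
grip_force: 0.0
```

Run:
```python
from h import *
np.set_printoptions(precision=1,suppress=True)
p=ctrl.capture("wrist");save(p,"w2")
for q,z in[("jaw_post",88),("pawl_knob",89)]:
    for r in ctrl.landmark_of(q,p)[:2]: X=onz(p,r["point"],z);print(q,np.round(r["point"]),round(r["score"],2),X,CL(X))
q=p["img"][80:260,100:440];cv2.imwrite("pics/w2c.png",cv2.resize(q,None,fx=2.3,fy=2.3)[:,:,::-1])
s=ctrl.sense();print(s["eef_pos"],CL(s["eef_pos"]),s["force"],s["grip_width"])
go(W(37,-58,140),RC())
```

```text
jaw_post [267. 152.] 0.97 [565.   92.7  88. ] [ 39.9 -56.6  88. ]
jaw_post [237. 220.] 0.24 [508.6 129.1  88. ] [68.2  4.3 88. ]
pawl_knob [428. 152.] 0.82 [546.1 -44.9  89. ] [-98.9 -57.1  89. ]
[520.2  88.  223. ] [ 29.1 -12.8 223. ] [0.4 0.1 0.1] 0.44550681061616404
turn [0. 0. 0.] shift after turn mm [45.2 -7.9 83. ] shift before [45.2 -7.9 83. ] t 7.05
```

View pics/w2c.png

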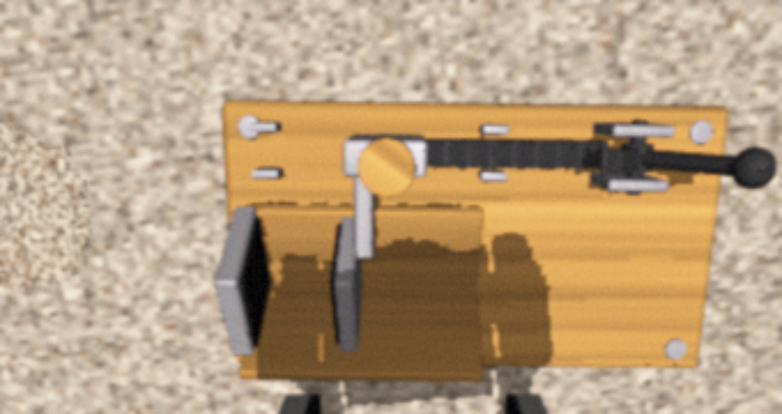

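>>> {"method": "send_rows", "body": {
  "targets": [
    [0.1,0.023,-0.0045,0.03,0,0,0],
    [0.1,0.022,-0.0045,0.03,0,0,0],
    [0.1,0,0,0.03,0,0,0],
    [0.1,0,0,0.03,0,0,0],
    [0.1,0,0,0.027,0,0,0],
    [0.1,0,0,0,0,0,0],
    [1,0,0,0,0,0,0],
    [1,0,0,0,0,0,0],
    [1,0,0,0,0,0,0],
    [1,0,0,0,0,0,0]
  ],
  "squeeze": 40
}}

```text
time_s: 8.3
eef_pos: [566.5, 91.4, 77.5]
ee_rot: [0.0, 0.998, -0.069, 0.001]
force: [-0.8, -2.4, 6.6]
grip_width: 0.219
grip_force: 39.3
```

Run:
```python
from h import *
np.set_printoptions(precision=1,suppress=True)
s=ctrl.sense();print(s["eef_pos"],CL(s["eef_pos"]),s["force"],s["grip_width"],s["grip_force"])
```

```text
[566.5  91.4  77.5] [ 38.9 -58.3  77.5] [-0.8 -2.4  6.6] 0.21932382817033289 39.30974463854071
```

>>> {"method": "send_rows", "body": {
  "targets": [
    [1,0,0.007,0,0,0,0],
    [1,0,0.007,0,0,0,0],
    [1,0,0.007,0,0,0,0],
    [1,0,0.007,0,0,0,0],
    [1,0,0.007,0,0,0,0],
    [1,0,0.007,0,0,0,0],
    [1,0,0.006,0,0,0,0],
    [1,0,0.003,0,0,0,0],
    [1,0,0,0,0,0,0],
    [1,0,0,0,0,0,0]
  ]
}}

```text
time_s: 9.55
eef_pos: [559.0, 41.4, 77.4]
ee_rot: [-0.0, 0.998, -0.069, 0.001]
force: [-2.8, -0.5, 8.4]
grip_width: 0.221
grip_force: 39.5
```

Run:
```python
from h import *
np.set_printoptions(precision=1,suppress=True)
s=ctrl.sense();print(s["eef_pos"],CL(s["eef_pos"]),s["force"],s["grip_width"],s["grip_force"])
```

```text
[559.   41.4  77.4] [-11.7 -57.8  77.4] [-2.8 -0.5  8.4] 0.22068130367338726 39.45676125967111
```

>>> {"method": "send_rows", "body": {
  "targets": [
    [1,0,0.0015,0,0,0,0],
    [1,0,0.0015,0,0,0,0],
    [1,0,0,0,0,0,0],
    [1,0,0,0,0,0,0],
    [1,0,0,0,0,0,0],
    [1,0,0,0,0,0,0],
    [1,0,0,0,0,0,0],
    [1,0,0,0,0,0,0],
    [1,0,0,0,0,0,0],
    [1,0,0,0,0,0,0]
  ]
}}

```text
time_s: 10.8
eef_pos: [559.0, 41.1, 77.4]
ee_rot: [-0.002, 0.998, -0.069, 0.001]
force: [1.9, 15.9, 7.2]
grip_width: 0.219
grip_force: 39.7
```

>>> {"method": "send_rows", "body": {
  "targets": [
    [0,0,-0.0015,0,0,0,0],
    [0,0,0,0,0,0,0],
    [-0.2,0,0,0,0,0,0],
    [-0.65,0,0,-0.03,0,0,0],
    [-0.65,0,0,-0.04,0,0,0],
    [-0.65,0,0,-0.04,0,0,0],
    [-0.65,0,0,-0.04,0,0,0],
    [-0.65,0.003,0.04,0,0,0,0],
    [-0.65,0.003,0.04,0,0,0,0],
    [-0.65,0.003,0.04,0,0,0,0]
  ]
}}

```text
time_s: 12.05
eef_pos: [550.6, -81.8, 226.3]
ee_rot: [0.0, 0.998, -0.069, -0.0]
force: [1.2, 0.3, -1.0]
grip_width: 0.825
grip_force: 0.0
```

>>> {"method": "send_rows", "body": {
  "targets": [
    [-0.65,0.003,0.04,0,0,0,0],
    [-0.65,0.003,0.04,0,0,0,0],
    [-0.65,0.003,0.04,0,0,0,0],
    [-0.65,0.003,0.04,0,0,0,0],
    [-0.65,0.003,0.035,0,0,0,0],
    [-0.65,0,0,0,0,0,0],
    [-0.65,0,0,0,0,0,0],
    [-0.65,0,0,0,0,0,0],
    [-0.65,0,0,0,0,0,0],
    [-0.65,0,0,0,0,0,0]
  ]
}}

```text
time_s: 13.3
eef_pos: [539.0, -275.2, 226.4]
ee_rot: [0.0, 0.998, -0.069, 0.0]
force: [-0.8, 0.2, -0.1]
grip_width: 0.824
grip_force: 0.0
```

```bash
sed -i 's/^O=.*/O=np.array([503.7,63,0.]);YAW=np.radians(82.)/' h.py
python3 - <<'E'
from h import *
np.set_printoptions(precision=1,suppress=True)
p=ctrl.capture("wrist");t=ctrl.capture("top");s_=ctrl.capture("side")
for r in ctrl.landmark_of("jar_mid",p)[:3]: print(np.round(r["point"]),round(r["score"],2),onz(p,r["point"],48.5))
for r in ctrl.boxes_of("jar_mid",p)[:3]: print("box",np.round(r["extent"]),round(r["score"],2))
for n,c in(("side",s_),("top",t)):
  for q in("jar_mid","jaw_post","pawl_knob"):
    for r in ctrl.landmark_of(q,c)[:2]: print(n,q,np.round(r["point"]),round(r["score"],2),onz(c,r["point"],48.5 if q=="jar_mid" else 88))
A=np.zeros((420,800,3),np.uint8);A[:,:560]=p["img"];A[:150,560:]=cv2.resize(t["img"][195:270,140:260],(240,150));A[150:310,560:]=cv2.resize(s_["img"][225:315,215:350],(240,160))
cv2.imwrite("pics/w3.png",A[:,:,::-1])
s=ctrl.sense();print(s["eef_pos"],s["force"],s["grip_width"])
E
```

```text
[273. 232.] 0.85 [ 495.8 -263.5   48.5]
box [254. 110.  54.  59.] 0.93
box [248. 201.  47.  70.] 0.83
side jar_mid [295. 207.] 0.71 [ 603.8 -281.    48.5]
side jar_mid [328. 212.] 0.66 [ 496.6 -280.2   48.5]
side jaw_post [260. 241.] 0.72 [563.1  30.4  88. ]
side pawl_knob [279. 226.] 0.47 [554.4 -62.5  88. ]
side pawl_knob [358. 206.] 0.39 [ 403.5 -264.3   88. ]
top jar_mid [326. 237.] 0.61 [ 499.  -262.8   48.5]
top jaw_post [200. 216.] 0.76 [553.3  42.9  88. ]
top jaw_post [166. 239.] 0.58 [501.  124.6  88. ]
top pawl_knob [234. 221.] 0.44 [539.9 -39.2  88. ]
[ 538.9 -275.7  226.3] [0.2 0.2 0.9] 0.8258517547273156
```

View pics/w3.png

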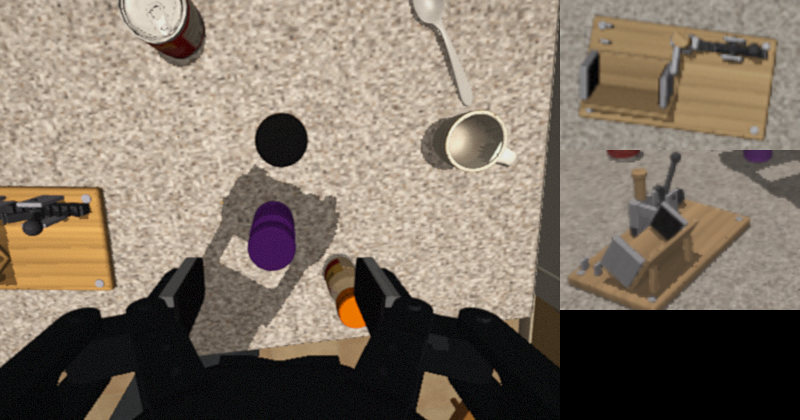

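Run:
```python
from h import *
np.set_printoptions(precision=1,suppress=True)
p=ctrl.capture("wrist")
X=onz(p,(281,139.8),97);print(X, [onz(p,u,97) for u in((255,140),(307,140))])
go((X[0],X[1],55),RC())
for n,v in(("purple",(493,-262)),("slim",(421,-332))): print(n,np.hypot(*(X[:2]-v)))
```

```text
[ 593.2 -285.1   97. ] [array([ 596. , -263.5,   97. ]), array([ 590. , -306.7,   97. ])]
turn [ 0. -0.  0.] shift after turn mm [ 55.1   1.9 171.3] shift before [ 55.    1.9 171.3] t 13.9
purple 102.81775958093495
slim 178.44175118243277
```

>>> {"method": "send_rows", "body": {
  "targets": [
    [-0.65,0.027,0.001,0.015,0,0,0],
    [-0.65,0.027,0,0.015,0,0,0],
    [-0.65,0,0,0.03,0,0,0],
    [-0.65,0,0,0.03,0,0,0],
    [-0.65,0,0,0.03,0,0,0],
    [-0.65,0,0,0.03,0,0,0],
    [-0.65,0,0,0.021,0,0,0],
    [-0.65,0,0,0,0,0,0],
    [0.8,0,0,0,0,0,0],
    [0.8,0,0,0,0,0,0]
  ],
  "squeeze": 40
}}

```text
time_s: 15.15
eef_pos: [592.9, -284.5, 56.9]
ee_rot: [0.001, 0.998, -0.069, 0.001]
force: [-0.3, 0.7, 4.7]
grip_width: 0.548
grip_force: 41.6
```

>>> {"method": "send_rows", "body": {
  "targets": [
    [0.8,0,0,0,0,0,0],
    [0.8,0,0,0,0,0,0],
    [0.8,0,0,-0.01,0,0,0],
    [0.8,0,0,-0.03,0,0,0],
    [0.8,0,0,-0.04,0,0,0],
    [0.8,0,0,-0.04,0,0,0],
    [0.8,0,0,-0.04,0,0,0],
    [0.8,0,0,0,0,0,0],
    [0.8,0,0,0,0,0,0],
    [0.8,0,0,0,0,0,0]
  ]
}}

```text
time_s: 16.4
eef_pos: [591.8, -283.8, 213.8]
ee_rot: [-0.001, 0.998, -0.069, -0.001]
force: [0.5, -1.2, -1.7]
grip_width: 0.546
grip_force: 41.5
```

Run:
```python
from h import *
np.set_printoptions(precision=1,suppress=True)
s=ctrl.sense();print(s["eef_pos"],s["force"],s["grip_width"]*85,s["grip_force"],s["joints"])
# seated: TCP is 42+? below top: h above bottom
ax=W(0,.5,.866)-W(0,0,0)
seat=W(69.5,9.5,72)
T=seat+ax*(55-48.5)
print("seated tcp",T)
go(T+ax*75,RC(30))
p=ctrl.capture("side");cv2.imwrite("pics/s4.png",cv2.resize(p["img"][60:320,180:500],None,fx=2,fy=2)[:,:,::-1])
```

```text
[ 591.8 -283.8  213.8] [ 0.5 -1.2 -1.7] 46.39454030080836 41.473479866981506 [-0.6  0.6  1.1 -0.   1.4  1.1]
seated tcp [500.7 133.6  77.6]
turn [-0.   0.5  0. ] shift after turn mm [-196.5 -400.6  -31.2] shift before [-185.  -400.8   72.2] t 16.4
```

View pics/s4.png

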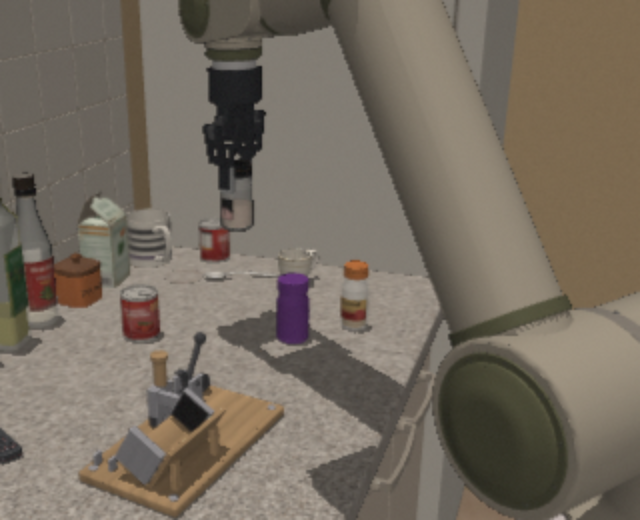

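>>> {"method": "send_rows", "body": {
  "targets": [
    [0.8,-0.01,-0.02,0,0,0,0],
    [0.8,-0.015,-0.035,0,0,0,0],
    [0.8,-0.02,-0.045,0,0,0,0],
    [0.8,-0.02,-0.045,0,0,0,0],
    [0.8,-0.02,-0.045,0,0,0,0],
    [0.8,-0.02,-0.045,0,0,0,0],
    [0.8,-0.02,-0.045,0,0,0,0],
    [0.8,-0.02,-0.045,0,0,0,0],
    [0.8,-0.02,-0.04,0,0,0,0],
    [0.8,-0.02,-0.036,0,0,0,0]
  ],
  "squeeze": 60
}}

```text
time_s: 17.7
eef_pos: [463.4, 140.0, 214.9]
ee_rot: [0.0, 0.998, -0.069, -0.0]
force: [0.2, 0.1, -1.9]
grip_width: 0.546
grip_force: 63.2
```

>>> {"method": "send_rows", "body": {
  "targets": [
    [0.8,0,0,0,0,0.1,0],
    [0.8,0,0,0,0,0.1,0],
    [0.8,0,0,0,0,0.1,0],
    [0.8,0,0,0,0,0.1,0],
    [0.8,0,0,0,0,0.1,0],
    [0.8,0,0,0,0,0.0236,0],
    [0.8,0,0,0,0,0,0],
    [0.8,0,0,0,0,0,0],
    [0.8,0,0,0,0,0,0],
    [0.8,0,0,0,0,0,0]
  ]
}}

```text
time_s: 18.95
eef_pos: [464.4, 138.5, 215.3]
ee_rot: [0.018, 0.964, -0.067, 0.258]
force: [0.4, 0.7, -2.1]
grip_width: 0.545
grip_force: 63.6
```

Run:
```python
from h import *
np.set_printoptions(precision=1,suppress=True)
s=ctrl.sense();print(s["eef_pos"],s["force"],s["grip_width"]*85,s["grip_force"],s["joints"])
ax=W(0,.5,.866)-W(0,0,0)
T=W(69.5,9.5,72)+ax*7.5
go(T+ax*70,RC(30))
p=ctrl.capture("wrist");q=ctrl.capture("side")
for c in (p,q):
  for n in("cradle","jar_seat","jar_mid","jaw_post"):
    for r in ctrl.landmark_of(n,c)[:2]: print(n,np.round(r["point"]),round(r["score"],2), proj(c,{"cradle":W(49,6,18),"jar_seat":W(71,9.5,72),"jaw_post":W(-14,-58,88),"jar_mid":s["eef_pos"]-ax*7.5}[n]))
save(p,"w5")
A=np.zeros((420,800,3),np.uint8);A[:,:420]=p["img"][:,70:490];A[:300,420:]=cv2.resize(q["img"][160:310,180:370],(380,300));cv2.imwrite("pics/m5.png",A[:,:,::-1])
```

```text
[464.4 138.5 215.3] [ 0.4  0.7 -2.1] 46.29981011146066 63.628413677215576 [ 0.1  0.   2.  -0.2  0.6  2. ]
turn [-0.  0.  0.] shift after turn mm [-37.1  -0.2  66.6] shift before [-37.1  -0.2  66.6] t 18.95
jaw_post [366. 166.] 0.93 [365.3 165.2]
cradle [270. 287.] 0.92 [268.1 289.5]
jar_seat [262. 275.] 0.76 [262.6 273.6]
jar_seat [358. 205.] 0.38 [262.6 273.6]
jar_mid [272. 219.] 0.86 [274.8 217.7]
jar_mid [325. 211.] 0.6 [274.8 217.7]
jaw_post [263. 245.] 0.89 [259.2 243.4]
```

View pics/m5.png

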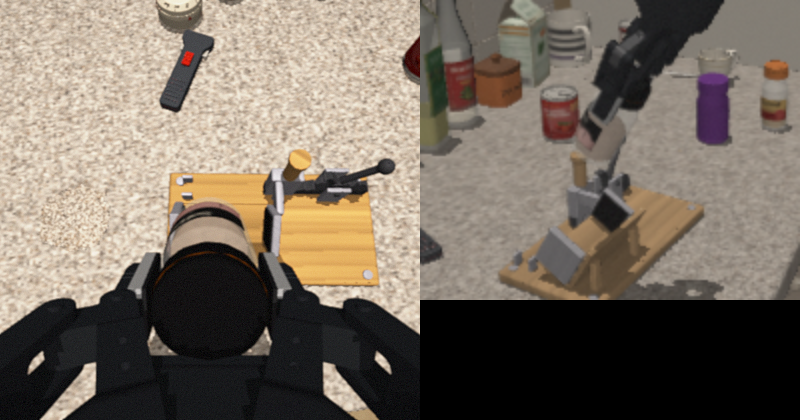

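>>> {"method": "send_rows", "body": {
  "targets": [
    [0.8,-0.018,0.001,0,0,0,0],
    [0.8,-0.017,0.001,0.01,0,0,0],
    [0.8,0,0,0.025,0,0,0],
    [0.8,0,0,0.025,0,0,0],
    [0.8,0,0,0.02,0,0,0],
    [0.8,0,0,0.015,0,0,0],
    [0.8,0,0,0.015,0,0,0],
    [0.8,0,0,0.01,0,0,0],
    [0.8,0,0,0,0,0,0],
    [0.8,0,0,0,0,0,0]
  ]
}}

```text
time_s: 20.7
eef_pos: [493.4, 132.6, 94.3]
ee_rot: [0.018, 0.964, -0.067, 0.258]
force: [0.0, 0.5, -1.9]
grip_width: 0.544
grip_force: 63.6
```

```bash
cat > st.py <<'E'
from h import *
np.set_printoptions(precision=1,suppress=True)
s=ctrl.sense();R=RT()
ax=W(0,.5,.866)-W(0,0,0);T=W(71,9.5,72)+ax*7.5
print("tool-frame left to seat",R.inv().apply(T-s["eef_pos"]),"F tool",R.inv().apply(s["force"]),"grip",s["grip_width"]*85,s["grip_force"],s["time_s"])
E
python3 st.py
```

```text
tool-frame left to seat [-2.2 -3.5 17. ] F tool [-1.  -0.5  1.6] grip 46.22119534771655 63.63226890563965 20.7
```

Free so far. Slow descent the last 17 mm.

>>> {"method": "send_rows", "body": {
  "targets": [
    [0.8,0,0,0.004,0,0,0],
    [0.8,0,0,0.003,0,0,0],
    [0.8,0,0,0.002,0,0,0],
    [0.8,0,0,0.002,0,0,0],
    [0.8,0,0,0.001,0,0,0],
    [0.8,0,0,0.001,0,0,0],
    [0.8,0,0,0.001,0,0,0],
    [0.8,0,0,0,0,0,0],
    [0.8,0,0,0,0,0,0],
    [0.8,0,0,0,0,0,0]
  ]
}}

```text
time_s: 21.95
eef_pos: [500.3, 131.6, 81.8]
ee_rot: [0.018, 0.964, -0.067, 0.258]
force: [-0.2, -0.8, -1.8]
grip_width: 0.544
grip_force: 63.6
```

```bash
python3 st.py
```

```text
tool-frame left to seat [-2.  -3.6  2.7] F tool [-1.   0.8  1.5] grip 46.23665105428874 63.63283395767212 21.95
```

>>> {"method": "send_rows", "body": {
  "targets": [
    [0.8,0,0,0.001,0,0,0],
    [0.8,0,0,0.001,0,0,0],
    [0.8,0,0,0.001,0,0,0],
    [0.8,0,0,0.001,0,0,0],
    [0.8,0,0,0,0,0,0],
    [0.8,0,0,0,0,0,0],
    [0.8,0,0,0,0,0,0],
    [0.8,0,0,0,0,0,0],
    [0.8,0,0,0,0,0,0],
    [0.8,0,0,0,0,0,0]
  ]
}}

```text
time_s: 23.2
eef_pos: [501.5, 131.7, 80.2]
ee_rot: [0.018, 0.963, -0.066, 0.259]
force: [-32.2, 3.0, 38.9]
grip_width: 0.546
grip_force: 69.3
```

```bash
python3 st.py
```

```text
tool-frame left to seat [-2.1 -3.2  0.8] F tool [ -8.4   1.5 -49.8] grip 46.387947460131485 69.33815360069275 23.2
```

>>> {"method": "send_rows", "body": {
  "targets": [
    [0.8,0,0,-0.0022,0,0,0],
    [0.8,-0.0005,0,0,0,0,0],
    [0.8,-0.0005,0,0,0,0,0],
    [0.8,-0.0005,0,0,0,0,0],
    [0.8,-0.0005,0,0,0,0,0],
    [0.8,0,0,0,0,0,0],
    [0.8,0,0,0,0,0,0],
    [0.8,0,0,0,0,0,0],
    [0.8,0,0,0,0,0,0],
    [0.8,0,0,0,0,0,0]
  ]
}}

```text
time_s: 24.45
eef_pos: [500.6, 131.7, 80.1]
ee_rot: [0.018, 0.963, -0.067, 0.259]
force: [-1.6, -1.0, 6.2]
grip_width: 0.536
grip_force: 64.5
```

```bash
python3 st.py
```

```text
tool-frame left to seat [-1.3 -3.4  1.1] F tool [ 1.9  1.2 -6.1] grip 45.58935763447287 64.51139330863953 24.45
```

>>> {"method": "send_rows", "body": {
  "targets": [
    [0.8,-0.0007,0,0,0,0,0],
    [0.8,-0.0007,0,0,0,0,0],
    [0.8,-0.0006,0,0,0,0,0],
    [0.8,0,0,0,0,0,0],
    [0.8,0,0,0,0,0,0],
    [0.8,0,0,0,0,0,0],
    [0.8,0,0,0,0,0,0],
    [0.8,0,0,0,0,0,0],
    [0.8,0,0,0,0,0,0],
    [0.8,0,0,0,0,0,0]
  ]
}}

```text
time_s: 25.7
eef_pos: [499.7, 131.9, 79.6]
ee_rot: [0.017, 0.963, -0.067, 0.26]
force: [1.3, -1.8, 7.9]
grip_width: 0.541
grip_force: 64.2
```

```bash
python3 st.py
```

```text
tool-frame left to seat [-0.3 -3.3  1.1] F tool [ 5.3  1.5 -6. ] grip 45.99507106799543 64.16169762611389 25.7
```

>>> {"method": "send_rows", "body": {
  "targets": [
    [0.8,-0.0007,0,0,0,0,0],
    [0.8,-0.0005,0,0,0,0,0],
    [0.8,0,-0.0008,0,0,0,0],
    [0.8,0,-0.0008,0,0,0,0],
    [0.8,0,-0.0007,0,0,0,0],
    [0.8,0,-0.0007,0,0,0,0],
    [0.8,0,0,0,0,0,0],
    [0.8,0,0,0,0,0,0],
    [0.8,0,0,0,0,0,0],
    [0.8,0,0,0,0,0,0]
  ]
}}

```text
time_s: 26.95
eef_pos: [499.9, 134.6, 79.6]
ee_rot: [0.018, 0.963, -0.067, 0.261]
force: [6.5, -6.7, 7.5]
grip_width: 0.547
grip_force: 64.1
```

```bash
python3 st.py
```

```text
tool-frame left to seat [-0.2 -0.7  1.1] F tool [10.1  5.7 -2.8] grip 46.48280081803492 64.08833742141724 26.95
```

>>> {"method": "send_rows", "body": {
  "targets": [
    [0.0,0,0,0,0,0,0],
    [-0.2,0,0,0,0,0,0],
    [-0.5,0,0,0,0,0,0],
    [-0.6,0.001,0,0,0,0,0],
    [-0.6,0,0,-0.01,0,0,0],
    [-0.6,0,0,-0.025,0,0,0],
    [-0.6,0,0,-0.04,0,0,0],
    [-0.6,0,0,-0.05,0,0,0],
    [-0.6,0,0,-0.04,0,0,0],
    [-0.6,0,0,0,0,0,0]
  ],
  "squeeze": 40
}}

```text
time_s: 28.2
eef_pos: [416.2, 146.9, 223.8]
ee_rot: [0.017, 0.963, -0.066, 0.261]
force: [0.3, 1.4, -0.2]
grip_width: 0.798
grip_force: 0.0
```

Run:
```python
from h import *
np.set_printoptions(precision=1,suppress=True)
s=ctrl.sense();print(s["eef_pos"],s["force"],s["grip_width"]*85,CL(s["eef_pos"]))
p=ctrl.capture("wrist");q=ctrl.capture("side");t=ctrl.capture("top")
T=W(71,9.5,72)
for n,c in(("w",p),("s",q),("t",t)):
  print(n,"exp jar",proj(c,T),"post",proj(c,W(-14,-58,88)),"knob",proj(c,W(-101,-58,89)))
  for k in("jar_mid","jaw_post","pawl_knob"): print(k,[(np.round(r["point"]),round(r["score"],2)) for r in ctrl.landmark_of(k,c)[:3]])
A=np.zeros((600,800,3),np.uint8);A[:420,:400]=p["img"][:,80:480];A[:300,400:]=cv2.resize(q["img"][200:320,210:370],(400,300));A[300:600,400:]=cv2.resize(t["img"][190:280,140:260],(400,300));cv2.imwrite("pics/m6.png",A[:,:,::-1])
go(W(-14,-58,180),RC(0))
```

```text
[416.2 146.9 223.8] [ 0.3  1.4 -0.2] 67.86410074092093 [ 70.9  98.4 223.8]
w exp jar [279.3 192.1] post [362.  125.1] knob [447.  124.8]
jar_mid [(array([281., 191.]), 0.63)]
jaw_post [(array([362., 124.]), 0.56)]
pawl_knob [(array([444., 126.]), 0.76)]
s exp jar [262.6 273.6] post [259.2 243.4] knob [279.1 228.9]
jar_mid [(array([259., 275.]), 0.68), (array([262., 274.]), 0.21)]
jaw_post [(array([261., 243.]), 0.68)]
pawl_knob []
t exp jar [163.9 237.7] post [201.1 214. ] knob [236.8 218.3]
jar_mid [(array([324., 236.]), 0.81), (array([163., 237.]), 0.57)]
jaw_post [(array([202., 216.]), 0.65)]
pawl_knob [(array([237., 218.]), 0.48)]
turn [-0.  -0.5  0. ] shift after turn mm [156.1  84.3  40.7] shift before [114.8  84.5 113.2] t 28.8
```

View pics/m6.png

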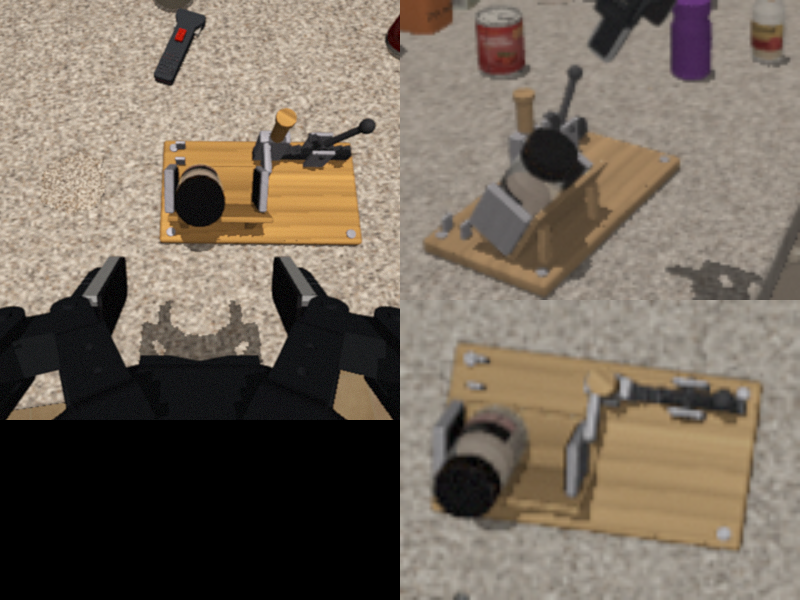

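>>> {"method": "send_rows", "body": {
  "targets": [
    [0.1,0,0,0,0,-0.1,0],
    [0.1,0,0,0,0,-0.1,0],
    [0.1,0,0,0,0,-0.1,0],
    [0.1,0,0,0,0,-0.1,0],
    [0.1,0,0,0,0,-0.1,0],
    [0.1,0,0,0,0,-0.026,0],
    [0.1,0.039,0.021,0,0,0,0],
    [0.1,0.039,0.021,0,0,0,0],
    [0.1,0.039,0.021,0,0,0,0],
    [0.1,0.039,0.021,0,0,0,0]
  ]
}}

```text
time_s: 30.05
eef_pos: [560.2, 40.8, 220.5]
ee_rot: [0.0, 0.998, -0.069, -0.001]
force: [0.0, 0.3, 1.3]
grip_width: 0.445
grip_force: 0.0
```

Run:
```python
from h import *
go(W(-14,-58,77),RC(0)); print(ctrl.sense()["eef_pos"])
```

```text
turn [0.0004 0.0013 0.0015] shift after turn mm [-1.000e+00 -1.000e-01  1.435e+02] shift before [ -0.8  -0.2 143.5] t 30.05
[560.15006898  40.79029494 220.51116612]
```

>>> {"method": "send_rows", "body": {
  "targets": [
    [0.1,-0.001,0,0.03,0,0,0],
    [0.1,0,0,0.03,0,0,0],
    [0.1,0,0,0.03,0,0,0],
    [0.1,0,0,0.03,0,0,0],
    [0.1,0,0,0.023,0,0,0],
    [0.1,0,0,0,0,0,0],
    [1,0,0,0,0,0,0],
    [1,0,0,0,0,0,0],
    [1,0,0,0,0,0,0],
    [1,0,0,0,0,0,0]
  ]
}}

```text
time_s: 31.3
eef_pos: [558.4, 41.8, 78.8]
ee_rot: [-0.0, 0.998, -0.069, -0.0]
force: [-1.8, 1.2, 6.0]
grip_width: 0.218
grip_force: 39.2
```

>>> {"method": "send_rows", "body": {
  "targets": [
    [1,0,-0.006,0,0,0,0],
    [1,0,-0.006,0,0,0,0],
    [1,0,-0.006,0,0,0,0],
    [1,0,-0.005,0,0,0,0],
    [1,0,-0.004,0,0,0,0],
    [1,0,-0.003,0,0,0,0],
    [1,0,-0.002,0,0,0,0],
    [1,0,-0.001,0,0,0,0],
    [1,0,0,0,0,0,0],
    [1,0,0,0,0,0,0]
  ]
}}

```text
time_s: 32.55
eef_pos: [563.3, 74.2, 78.8]
ee_rot: [0.0, 0.998, -0.069, 0.0]
force: [-0.4, -1.0, 6.3]
grip_width: 0.219
grip_force: 39.2
```

Run:
```python
from h import *
np.set_printoptions(precision=1,suppress=True)
s=ctrl.sense();print(CL(s["eef_pos"]),RT().inv().apply(s["force"]),s["grip_width"]*85,s["grip_force"])
```

```text
[ 19.4 -57.5  78.8] [-0.3  1.1 -6.3] 18.638443893715202 39.17634757812266
```

>>> {"method": "send_rows", "body": {
  "targets": [
    [1,0,-0.001,0,0,0,0],
    [1,0,-0.001,0,0,0,0],
    [1,0,-0.001,0,0,0,0],
    [1,0,-0.001,0,0,0,0],
    [1,0,0,0,0,0,0],
    [1,0,0,0,0,0,0],
    [1,0,0,0,0,0,0],
    [1,0,0,0,0,0,0],
    [1,0,0,0,0,0,0],
    [1,0,0,0,0,0,0]
  ]
}}

```text
time_s: 33.8
eef_pos: [563.9, 77.9, 78.8]
ee_rot: [0.0, 0.998, -0.069, 0.0]
force: [-0.3, -2.6, 5.6]
grip_width: 0.219
grip_force: 39.2
```

Run:
```python
from h import *
np.set_printoptions(precision=1,suppress=True)
s=ctrl.sense();print(CL(s["eef_pos"]),RT().inv().apply(s["force"]),s["grip_width"]*85,s["grip_force"])
```

```text
[ 23.1 -57.5  78.8] [ 0.   2.7 -5.6] 18.648600195045795 39.18452501595311
```

>>> {"method": "send_rows", "body": {
  "targets": [
    [1,0,-0.001,0,0,0,0],
    [1,0,-0.001,0,0,0,0],
    [1,0,0,0,0,0,0],
    [1,0,0,0,0,0,0],
    [1,0,0,0,0,0,0],
    [1,0,0,0,0,0,0],
    [1,0,0,0,0,0,0],
    [1,0,0,0,0,0,0],
    [1,0,0,0,0,0,0],
    [1,0,0,0,0,0,0]
  ]
}}

```text
time_s: 35.05
eef_pos: [563.9, 78.3, 78.8]
ee_rot: [0.002, 0.998, -0.069, -0.0]
force: [-2.5, -12.1, 6.8]
grip_width: 0.218
grip_force: 39.5
```

Run:
```python
from h import *
np.set_printoptions(precision=1,suppress=True)
s=ctrl.sense();print(CL(s["eef_pos"]),RT().inv().apply(s["force"]),s["grip_width"]*85,s["grip_force"])
```

```text
[ 23.5 -57.5  78.8] [-0.8 12.3 -6.7] 18.495558269905374 39.45841795192479
```

>>> {"method": "send_rows", "body": {
  "targets": [
    [1,0,-0.001,0,0,0,0],
    [1,0,0,0,0,0,0],
    [1,0,0,0,0,0,0],
    [0.2,0,0,0,0,0,0],
    [0.2,0,0,0,0,0,0],
    [0.2,0,0,0,0,0,0],
    [0.2,0,0,-0.03,0,0,0],
    [0.2,0,0,-0.04,0,0,0],
    [1,0,0.03,-0.04,0,0,0],
    [1,0,0.04,0,0,0,0]
  ]
}}

```text
time_s: 36.3
eef_pos: [555.2, 11.8, 190.7]
ee_rot: [0.0, 0.998, -0.068, 0.002]
force: [0.1, -0.7, -0.4]
grip_width: 0.006
grip_force: 0.0
```

>>> {"method": "send_rows", "body": {
  "targets": [
    [1,0,0.045,0,0,0,0],
    [1,0,0.045,0,0,0,0],
    [1,0,0,0,0,0,0],
    [1,0,0,0,0,0,0],
    [1,0,0,0,0,0,0],
    [1,0,0,0,0,0,0],
    [1,0,0,0,0,0,0],
    [1,0,0,0,0,0,0],
    [1,0,0,0,0,0,0],
    [1,0,0,0,0,0,0]
  ]
}}

```text
time_s: 37.55
eef_pos: [541.7, -77.1, 187.6]
ee_rot: [-0.0, 0.998, -0.069, -0.001]
force: [-0.8, -0.9, -0.8]
grip_width: -0.001
grip_force: 0.0
```

Run:
```python
from h import *
np.set_printoptions(precision=1,suppress=True)
s=ctrl.sense();print(CL(s["eef_pos"]),s["force"],s["grip_width"])
c=ctrl.capture("wrist")
for k,z in(("jaw_post",88),("pawl_knob",89)): print(k,[(CL(onz(c,r["point"],z)),round(r["score"],2)) for r in ctrl.landmark_of(k,c)[:2]])
go(W(-132,-58,83),RC())
```

```text
[-133.5  -57.1  187.6] [-0.8 -0.9 -0.8] -0.001116296700980416
jaw_post [(array([ 22.9, -55.7,  88. ]), 0.64)]
pawl_knob [(array([-100.8,  -55.6,   89. ]), 0.57)]
turn [-0.  0.  0.] shift after turn mm [  0.9  -1.5 104.6] shift before [  1.2  -1.5 104.6] t 37.7
```

>>> {"method": "send_rows", "body": {
  "targets": [
    [1,0.001,0,0.035,0,0,0],
    [1,0,0,0.035,0,0,0],
    [1,0,0,0.035,0,0,0],
    [1,0,0,0,0,0,0],
    [1,0,-0.012,0,0,0,0],
    [1,0,-0.012,0,0,0,0],
    [1,0,-0.012,0,0,0,0],
    [1,0,-0.012,0,0,0,0],
    [1,0,-0.01,0,0,0,0],
    [1,0,-0.007,0,0,0,0]
  ]
}}

```text
time_s: 38.95
eef_pos: [551.4, -11.8, 82.7]
ee_rot: [-0.0, 0.998, -0.069, -0.001]
force: [-0.4, -0.3, 0.0]
grip_width: 0.001
grip_force: 0.0
```

>>> {"method": "send_rows", "body": {
  "targets": [
    [1,0,0,0,0,0,0],
    [1,0,0,-0.03,0,0,0],
    [1,0,0.01,-0.04,0,0,0],
    [1,-0.03,0.03,-0.04,0,0,0],
    [1,-0.03,0.03,-0.02,0,0,0],
    [1,-0.03,0.03,0,0,0,0],
    [1,0,0,0,0,0,0],
    [1,0,0,0,0,0,0],
    [1,0,0,0,0,0,0],
    [1,0,0,0,0,0,0]
  ]
}}

```text
time_s: 40.2
eef_pos: [449.1, -99.1, 212.6]
ee_rot: [-0.0, 0.998, -0.069, -0.001]
force: [0.0, -0.0, -0.1]
grip_width: 0.001
grip_force: 0.0
```

Run:
```python
from h import *
np.set_printoptions(precision=1,suppress=True)
s=ctrl.sense();print(CL(s["eef_pos"]),s["force"],s["time_s"])
p=ctrl.capture("wrist");q=ctrl.capture("side");t=ctrl.capture("top")
for n,c in(("w",p),("s",q),("t",t)):
  print(n,"exp jar",proj(c,W(71,9.5,72)),"post",proj(c,W(23,-58,88)),"knob",proj(c,W(-38,-58,88)))
  for k in("jar_mid","jaw_post","pawl_knob"): print(k,[(np.round(r["point"]),round(r["score"],2)) for r in ctrl.landmark_of(k,c)[:3]])
A=np.zeros((600,800,3),np.uint8);A[:420,:400]=p["img"][:,:400];A[:300,400:]=cv2.resize(q["img"][200:320,210:370],(400,300));A[300:600,400:]=cv2.resize(t["img"][190:280,140:260],(400,300));cv2.imwrite("pics/m7.png",A[:,:,::-1])
```

```text
[-168.2   31.5  212.6] [ 0.  -0.  -0.1] 40.2
w exp jar [ 13.4 175.4] post [38.2 94.5] knob [115.1  94.8]
jar_mid [(array([ 12., 174.]), 0.6), (array([445., 122.]), 0.57)]
jaw_post [(array([37., 97.]), 0.77)]
pawl_knob [(array([116.,  97.]), 0.93)]
s exp jar [262.6 273.6] post [249.9 250.1] knob [265.  239.3]
jar_mid [(array([258., 273.]), 0.84), (array([328., 214.]), 0.65), (array([250., 250.]), 0.64)]
jaw_post [(array([249., 251.]), 0.58)]
pawl_knob [(array([265., 236.]), 0.41)]
t exp jar [163.9 237.7] post [186.  212.1] knob [211.  215.2]
jar_mid [(array([164., 241.]), 0.83), (array([326., 239.]), 0.83)]
jaw_post [(array([188., 213.]), 0.78)]
pawl_knob [(array([211., 217.]), 0.58)]
```

View pics/m7.png

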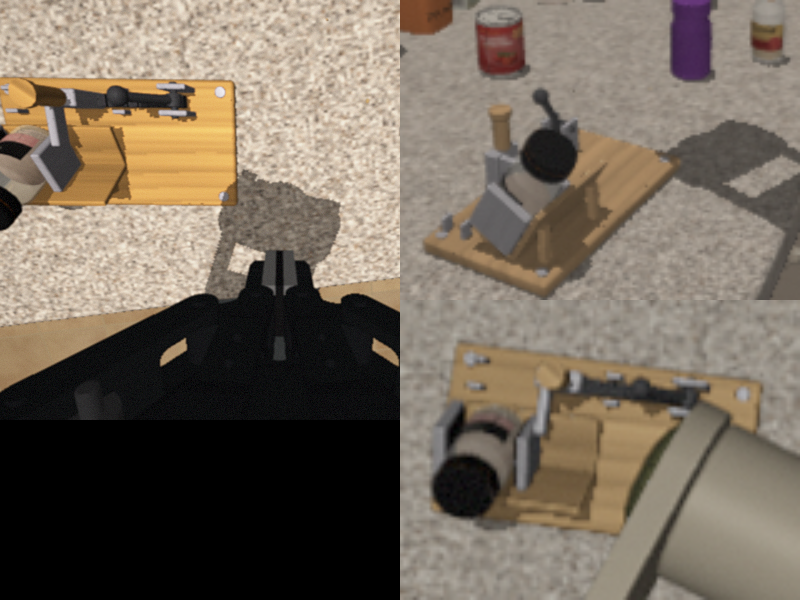

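```bash
python3 -c "
from rig import ctrl;print(ctrl.finish_job())"
```

```text
the job is handed in; nothing more can be done
None
```

The thick jar is clamped lid end up in the leaning cradle, snug between both jaws with the pawl back in the teeth. I handed the job in just after 40 s on the clock; the slim jar, tin and cup were not touched, and no verdict came back.

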